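# Refit a cooling-fan module in the cutting amplifier's fan cage and spin its impeller

## Task

Take the fan module that leans on the tool case, turn it so that its open side (the side without struts) faces the robot like its neighbours, and lower it upright into the vacant bay of the fan cage until it is fully home, without letting it drop. Let go of it, then flick its impeller round by a blade, so that it runs on by itself for at least a turn and a half, to check that it turns freely without rubbing. Leave the two other fan modules seated and everything else on the table where it is.

Things in the scene. Friction and masses are not known exactly. Their poses are not given: they have to be found in the camera images.
- fan_grip (a point): Centre of the grey grip tab on top of the loose fan module: 70 wide, 24 thick, 28 high, ridged. The tab stands on an aluminium shell 128 wide, 126 high, 38 thick; this point is 140 above the module's underside. Axes: x from the open front face (-x) to the strutted back face (+x), through the thickness; y along the width; z up out of the tab.
- fan: The loose module itself, about 0.36 kg; origin at the centre of its underside, axes as fan_grip. At the start it leans back 30 degrees on the case: its lower back edge on the table, its strutted back on the case's top edge, open front facing up and away from the case.
- fan_hub (a point): Point on the module's axis in the plane of its open front face, 63 above the underside; axes as fan_grip. The round bore is 116 across. The black hub is 42 across, its front 3 behind the face. Five flat blades reach from the hub to 55 from the axis, front edges 4 behind the face, 30 chord, pitched 45 degrees.
- fan_rotor (a joint): Angle of that module's impeller about its x axis (right-hand, pointing into the open face), free both ways, on a free bearing; it coasts for some turns. At 0 the middle of one blade points to the module's +z (up), the others follow every 1.2566 rad. A positive turn carries the top blade towards -y. The top blade's front (-x) edge lies 10 to the +y side of its middle.
- bay (a point): Centre of the floor of the vacant bay (bare brass contact strips). Its axes are those the module must take: x from the open front to the back, z up. The fitted module's underside rests on this floor, 3 above the table. Side plates leave 132 for the 128 width, front and back lips 42 for the 38 thickness, both to about 115 above the table; the lips' mouths flare outwards.
- cage: Zinc-plated steel fan cage, fixed: 412 wide, 66 deep, three bays side by side at -136, 0 and 136 along its y; open above. Origin at the centre of its underside, x from front (robot side) to back. Two bays hold modules like the loose one, 157 high over the table.
- fan_a_grip (a point): Centre of the grip tab (140 above its underside) of one of the two modules already fitted; same module, same axes, same tab.
- fan_b_grip (a point): Centre of the grip tab of the other module already fitted; as fan_a_grip.
- case_top (a point): Centre of the top of the closed black tool case with brass spring latches and a handle on its +x side, fixed: 260 along its x, 300 along its y, 70 high. The loose module leans on its -y end.
- puck_mid (a point): Centre of the dented aluminium platter puck, 80 across, 44 high, standing in front of the cage. Bystander.
- plug_mid (a point): Middle of the chrome headphone jack plug lying on the table, 75 long along its x, 15 high. Bystander.
- resistor_mid (a point): Middle of the tan ceramic power resistor lying on the table, 100 long along its x, 22 thick, 33 high with its tags. Bystander.
- solvent_mid (a point): Middle (57 above the table) of the standing amber solvent bottle, 50 across, 115 high, between the case and the cage. Bystander and obstacle.
Not all that is in view belongs to the job. Leave any brown look-alike of the fan alone.

How it is judged:
On the way, in this order (a step that is already met when the one before it is completed fails the run):
1. the module is fully home in the vacant bay, upright, open side to the front, and released (horizontal distance between fan_grip and bay below 0.007 m and z of fan_grip in the frame of bay below 0.144 m and x of fan_hub in the frame of bay below -0.01 m and angle between fan's own z axis and vertical below 0.07 rad and contact force between the fingers and fan below 0.05 N), for 0.2 s.
2. the impeller has made a full turn from where it stood at the start and still turns by itself, with the robot clear of the module (contact force between each of the arm, the fingers and fan below 0.05 N and ((value of joint fan_rotor above 7.54 rad and velocity of joint fan_rotor above 1 rad/s) or (value of joint fan_rotor below -6.283 rad and velocity of joint fan_rotor below -1 rad/s))), for 0.3 s.
At the end, for the whole second after the job is handed in: The module rests released in the once vacant bay: within 7 mm of its centre, 4 mm of fully down, 4 degrees of upright, open side to the cage's front; the other modules are within 8 mm and the four bystanders within 20 mm of their first places. The impeller may still be running down (horizontal distance between fan_grip and bay below 0.007 m and z of fan_grip in the frame of bay below 0.144 m and x of fan_hub in the frame of bay below -0.01 m and angle between fan's own z axis and vertical below 0.07 rad and linear speed of fan below 0.02 m/s and distance of each of fan_a_grip, fan_b_grip from where it was at the start of the episode below 0.008 m and distance of each of puck_mid, plug_mid, resistor_mid, solvent_mid from where it was at the start of the episode below 0.02 m); the robot touches nothing.
It fails at once if the module falls (let go while moving faster than 0.6 m/s) (linear speed of fan above 0.6 m/s and contact force between the fingers and fan below 0.05 N).
It fails at once if another fan module is pulled or pushed out of its place by 15 mm (distance of any of fan_a_grip, fan_b_grip from where it was at the start of the episode above 0.015 m).
It fails at once if puck, jack plug, resistor or bottle is moved by more than 20 mm (distance of any of puck_mid, plug_mid, resistor_mid, solvent_mid from where it was at the start of the episode above 0.02 m).
It also fails if it takes over 56 s, if anything falls off the work surface, if the arm or the gripper's body presses on something with over 40 N, if the wrist force passes 120 N, or if a joint passes its speed limit or range.

## Robot

A 7-joint arm with a two-finger parallel gripper is mounted at the origin on the work surface. World frame = base frame: x ahead of the robot, y to its left, z up, the work surface at z = 0. Lengths are in m, angles in rad, forces in N, time in s.
With the tool pointing down it reaches from about 0.375 to 0.925 m from the base axis. Payload 3.1 kg.
Tool frame: the origin (TCP) lies between the finger pads; the fingertips stand 19 mm ahead of it and the grasp point (between the pads) is the TCP; z points along the fingers, y is the line along which they close (so a half turn about z gives the same grasp; the last joint's range is limited). The gripper opens to 85 mm and grips with 20 to 120 N. Pads are 22 mm wide; open, the fingers measure 114 mm over their backs; the gripper's body (76 mm by 85 mm) begins 54 mm behind the grasp point. The pads swing forward as they close: fully open they stand 13 mm farther back than shut.
Start: joints at [-1.391, 0.383, 0.044, 1.598, -0.018, 1.161, -0.05], TCP at [0.178, 0.625, 0.22] pointing down, gripper open.
Joint ranges: [-2.61, 2.61], [-0.41, 2.15], [-1.48, 1.57], [0, 2.5], [-1.57, 4.71], [0.05, 1.97], [-2.85, 2.85]. Speed limits (rad/s): [2.79, 2.79, 3.14, 3.14, 3.14, 3.14, 3.14].

## Interface

Orientations are given as a unit quaternion [x, y, z, w].
In Python, from bench import move_ptp, movel, move_j, move_gripper, pause, inverse_kinematics, read_camera, camera_params, MotionError, sign_off, look_for, tip_of, read_time_s, read_qpos, read_joint_vel, read_effort, read_eef_pos, read_tcp_rot, read_ft_force, read_ft_torque, read_finger_gap, read_grasp_force gives the robot as it stands. Calls block until the motion is done:
- move_ptp(position, orientation): joint-space move of the TCP to a pose.
- movel(position, orientation=None, speed=0.15): straight line of the TCP; orientation=None keeps the orientation; speed is the mean speed in m/s.
- move_j(angles): joint-space move.
- move_gripper(opening, effort=None): finger opening in m; effort is the grip in N (None keeps the last); returns when the fingers have stopped.
- pause(seconds).
- inverse_kinematics(position, orientation): joint angles nearest the present ones, or None.
- read_camera(name): name is "scene" or "top" or "wrist"; returns the picture (400x640x3 uint8, red, green, blue); there is no depth.
- camera_params(name): a dict with "K" (3x3 intrinsics, pixels), "camera_from_world" (4x4, takes a point from world to camera coordinates). Camera axes: x right, y down, z forward; pixel columns grow to the right and rows downward; lengths in m; the calibration is good to about 2 mm. A picture is of the moment at which its call begins: read the wrist's pose just before it. camera_params takes no time and is no camera call; for the wrist camera it gives the pose at the moment of the call.
A pose or a line that the arm cannot do raises MotionError and nothing moves.
- sign_off(): hands the job in; it is judged then, once.
Trained networks look in the newest picture that a camera, given by its name, has taken for a name from the list of things; names that differ only in an ending like _2 or _b are one class to them, and where a whole thing is asked for, a point or a joint stands for the part that bears it (a point fixed in the world has none). Each returns a list of dicts, best first, with "confidence" (0 to 1); they miss things now and then, are a little off and sometimes report something else, mostly with a low value. They report only what shows in the picture. A call takes as long as a camera call. They do not tell look-alikes from the thing itself.
- look_for(camera, name): "at" ([column, row] in pixels, amid what is visible of it).
- tip_of(camera, name): "at" ([column, row] in pixels: a listed point, or the origin of a listed thing).
Readings, each from a call of its own:
- read_time_s(): time.
- read_qpos(): joint angles.
- read_joint_vel(): joint speeds.
- read_effort(): joint torques, N m.
- read_eef_pos(): TCP position.
- read_tcp_rot(): TCP orientation.
- read_ft_force(): force on the tool from outside, world axes, zero at the start.
- read_ft_torque(): the same for the moment, N m.
- read_finger_gap(): finger opening in m.
- read_grasp_force(): force on a finger pad.
Only numpy, scipy, OpenCV 4.12 (cv2) and the standard library are available. Lean on these libraries where they do the work, as an engineer would, in place of code of your own. Each camera call takes 0.05 s, during which the arm holds its last target. There are 200 camera calls.

## Working session

There is one attempt and no reset: what is moved stays moved. The work goes in short steps, each a Python script; the robot and the scene stay as the last script left them, time stands still between calls to the robot, and variables do not carry over. Pictures are saved under pics/ and viewed, at most 10 in all, crops included, and the job is handed in when it is done.

```bash
mkdir -p pics; ls
cat > h.py <<'E'
from bench import *
import numpy as np, cv2
from scipy.spatial.transform import Rotation as R
def save(n,img,s=1): cv2.imwrite('pics/'+n+'.png',cv2.resize(img[:,:,::-1],None,fx=s,fy=s,interpolation=cv2.INTER_CUBIC))
def ray(P,uv):
    T=np.array(P["camera_from_world"]);K=np.array(P["K"])
    d=np.linalg.solve(K,[uv[0],uv[1],1.]);Rw=T[:3,:3].T
    return -Rw@T[:3,3],Rw@d
def onz(P,uv,z):
    o,d=ray(P,uv);return o+d*(z-o[2])/d[2]
def proj(P,X):
    T=np.array(P["camera_from_world"]);K=np.array(P["K"])
    c=(T[:3,:3]@np.atleast_2d(X).T).T+T[:3,3];p=(K@c.T).T
    return p[:,:2]/p[:,2:]
def tri(obs):
    A=np.zeros((3,3));b=np.zeros(3)
    for P,uv in obs:
        o,d=ray(P,uv);d/=np.linalg.norm(d);M=np.eye(3)-np.outer(d,d);A+=M;b+=M@o
    return np.linalg.solve(A,b)
E
python3 - <<'E'
from h import *
a=read_camera("scene");b=read_camera("top")
save('scene',a,1.25);save('top',b,1.25)
for c in("scene","top"):
    P=camera_params(c)
    for n in("fan_grip","fan","fan_hub","bay","cage","case_top","puck_mid","plug_mid","resistor_mid","solvent_mid"):
        for r in tip_of(c,n)[:4]:
            print(c,n,np.round(r["at"],1),round(r["confidence"],2),np.round(onz(P,r["at"],dict(fan_grip=.143,fan=0,fan_hub=.06,bay=.003,cage=0,case_top=.07,puck_mid=.022,plug_mid=.007,resistor_mid=.015,solvent_mid=.057)[n]),3))
E
```

```text
pics
scene fan_grip [416.8 169. ] 0.78 [0.513 0.312 0.143]
scene fan_grip [354.6 129.1] 0.7 [0.307 0.262 0.143]
scene fan [385.1 217.8] 0.93 [0.501 0.253 0.   ]
scene fan [329.8 148.9] 0.76 [0.178 0.259 0.   ]
scene fan_hub [340.5 136.2] 0.77 [0.211 0.275 0.06 ]
scene fan_hub [393.7 197.8] 0.6 [0.501 0.27  0.06 ]
scene bay [227.9 244.2] 0.57 [ 0.428 -0.129  0.003]
scene bay [351.  270.9] 0.41 [0.617 0.094 0.003]
scene cage [292.8 288.1] 0.86 [ 0.605 -0.04  -0.   ]
scene case_top [441.2 161.2] 0.93 [0.437 0.455 0.07 ]
scene puck_mid [226.2 247.6] 0.56 [ 0.455 -0.139  0.022]
scene plug_mid [167.3 260. ] 0.64 [ 0.422 -0.266  0.007]
scene resistor_mid [450.8 286.2] 0.67 [0.75  0.26  0.015]
scene resistor_mid [326.8 192.4] 0.43 [0.369 0.155 0.015]
scene solvent_mid [327.6 194.7] 0.82 [0.421 0.131 0.057]
scene solvent_mid [383.5 214.7] 0.36 [0.539 0.218 0.057]
top fan_grip [210.3 329.5] 0.97 [0.153 0.332 0.143]
top fan_grip [225.6 198.7] 0.85 [0.496 0.302 0.143]
top fan_grip [301.3 168.3] 0.66 [0.581 0.097 0.143]
top fan [255.3 201.3] 0.92 [0.512 0.238 0.   ]
top fan [248.4 304.5] 0.63 [0.205 0.253 0.   ]
top fan_hub [244.9 198.2] 0.86 [0.511 0.261 0.06 ]
top bay [303.2 165.1] 0.46 [0.624 0.092 0.003]
top cage [343.7 167.1] 0.91 [ 0.618 -0.033  0.   ]
top puck_mid [378.9 222.3] 0.66 [ 0.445 -0.133  0.022]
top puck_mid [398.2 156.9] 0.38 [ 0.645 -0.198  0.022]
top plug_mid [245.  128.2] 0.56 [0.74  0.273 0.007]
top plug_mid [302.  167.8] 0.51 [0.614 0.096 0.007]
top plug_mid [418.1 230.2] 0.45 [ 0.422 -0.254  0.007]
top resistor_mid [244.3 130. ] 0.8 [0.731 0.273 0.015]
top solvent_mid [288.6 225.9] 0.78 [0.431 0.134 0.057]
```

View pics/scene.png

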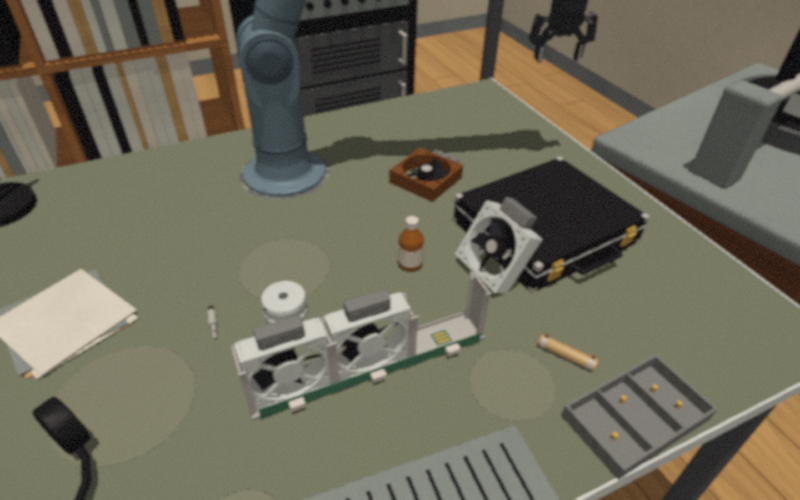

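View pics/top.png

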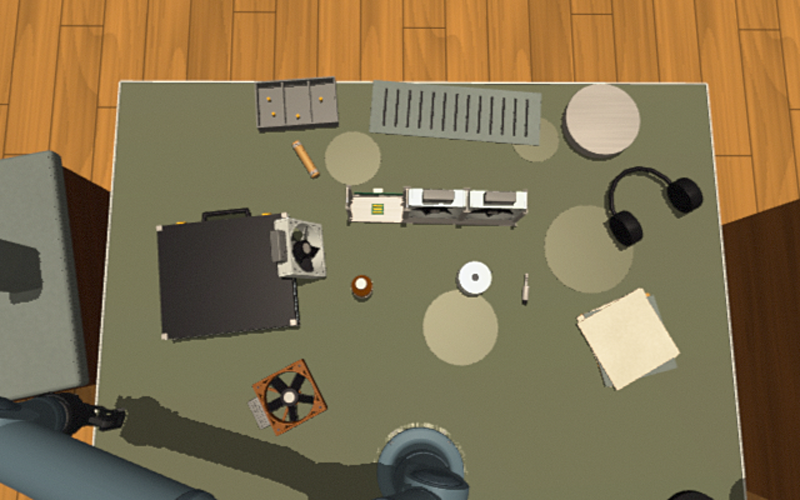

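Candidates for the loose module, in scene px (640 wide):
- Aluminium fan leaning on the case, about (394,197). This one fits the description, so I choose it.
- Brown look-alike lying flat, about (340,137).
- Two fitted fans, about (295,270) and (230,290).

Next is a close check with the wrist camera.

Run:
```python
from h import *
S,T=camera_params("scene"),camera_params("top")
print('grip',tri([(S,[416.8,169]),(T,[225.6,198.7])]).round(4))
print('hub',tri([(S,[393.7,197.8]),(T,[244.9,198.2])]).round(4))
print('fan',tri([(S,[385.1,217.8]),(T,[255.3,201.3])]).round(4))
q=read_tcp_rot();p=read_eef_pos();Rt=R.from_quat(q)
W=camera_params("wrist");M=np.array(W["camera_from_world"])
print(q,p,'cam in tool',Rt.inv().apply(-M[:3,:3].T@M[:3,3]-p).round(3),(Rt.as_matrix().T@M[:3,:3].T).round(2),np.array(W["K"]))
print(Rt.as_matrix().round(2))
t0=read_time_s()
movel([p[0],p[1],.36],speed=.3)
D=R.from_matrix(np.array([[0,-1,0],[-1,0,0],[0,0,-1.]]))  # tool x=-y, tool y=-x
for qq in (Rt,R.from_euler('z',90,degrees=True)*Rt,R.from_euler('z',-90,degrees=True)*Rt):
    print(inverse_kinematics([.5,.2,.4],qq.as_quat()))
print(read_time_s()-t0)
```

```text
grip [0.5023 0.3107 0.1344]
hub [0.5102 0.2607 0.0706]
fan [0.5116 0.2398 0.0139]
[ 1.38429407e-01  9.90372303e-01  2.00804753e-05 -1.44849117e-05] [0.17822884 0.62511193 0.22028598] cam in tool [ 0.08  -0.    -0.153] [[-0.   -0.95 -0.31]
 [ 1.   -0.   -0.  ]
 [ 0.   -0.31  0.95]] [[335.64231511   0.         319.45521481]
 [  0.         335.64231511 205.07049249]
 [  0.           0.           1.        ]]
[[-0.96  0.27 -0.  ]
 [ 0.27  0.96  0.  ]
 [ 0.    0.   -1.  ]]
[-0.88899499  0.05688171  0.45676775  1.63247819 -0.02528667  1.45809177
  0.86302249]
[-0.82617913  0.0578131   0.39029839  1.62988403 -0.02212272  1.45831148
  2.42985788]
[-1.02364262  0.05590195  0.59950779  1.63769781 -0.03173643  1.45773316
 -0.69903343]
0.6166999999999998
```

Run:
```python
from h import *
D=R.from_matrix(np.array([[-1,0,0],[0,1,0],[0,0,-1.]]))
move_ptp([.56,.2,.34],D.as_quat())
W=camera_params("wrist");im=read_camera("wrist");save('w1',im,1.25)
np.save('w1.npy',im);import pickle;pickle.dump(W,open('w1.pkl','wb'))
for n,z in(("fan_grip",.143),("fan_hub",.07),("fan",.014),("bay",.003),("cage",0),("solvent_mid",.057),("case_top",.07)):
    for r in tip_of("wrist",n)[:4]: print(n,np.round(r["at"],1),round(r["confidence"],2),onz(W,r["at"],z).round(4))
print(read_time_s(),read_qpos())
```

```text
fan_grip [426.2 118.9] 0.91 [0.5013 0.3092 0.143 ]
fan_hub [248.9 194. ] 0.57 [0.6017 0.1091 0.07  ]
fan_hub [361.1 122.7] 0.56 [0.5105 0.2524 0.07  ]
fan [347.  118.7] 0.65 [0.5093 0.2394 0.014 ]
bay [250.3 193.6] 0.55 [0.6205 0.0966 0.003 ]
cage [163.2 188.8] 0.75 [ 0.614  -0.0359  0.    ]
solvent_mid [261.   45.9] 0.67 [0.4233 0.1321 0.057 ]
case_top [528.9  70.6] 0.69 [0.4508 0.4464 0.07  ]
4.175 [-0.81150593  0.20718446  0.46976615  1.60251436 -0.09548377  1.35472613
  1.24132167]
```

View pics/w1.png

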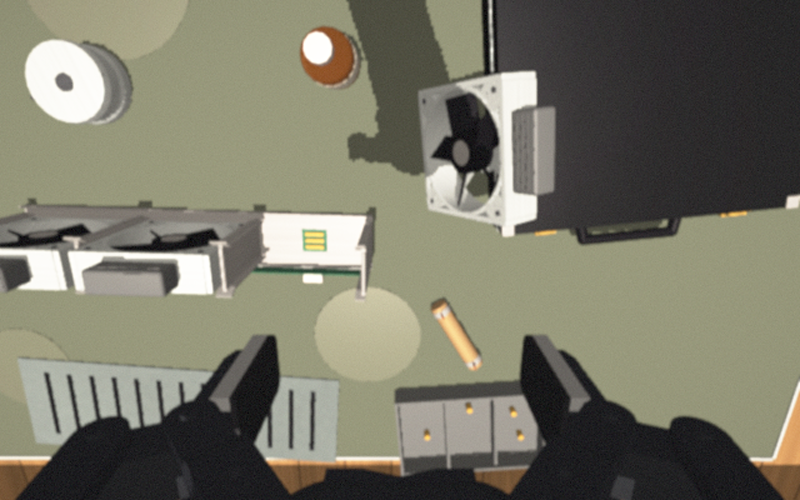

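The wrist image shows the aluminium module on the case at (460,150), with its tab at (533,150), so the choice is confirmed. The vacant bay is at the +y end of the cage, with its contacts at (314,240). I'll take a closer look at the cage and the fan to fit their poses.

Run:
```python
from h import *
import pickle
D=R.from_matrix(np.array([[-1,0,0],[0,1,0],[0,0,-1.]]))
move_ptp([.67,.06,.27],D.as_quat())
W=camera_params("wrist");im=read_camera("wrist");save('w2',im[40:340],1.25)
save('w1fan',np.load('w1.npy')[40:210,320:480],4.0*.87)
pickle.dump(W,open('w2.pkl','wb'))
for n,z in(("fan_grip",.143),("bay",.003),("cage",0)):
    for r in tip_of("wrist",n)[:4]: print(n,np.round(r["at"],1),round(r["confidence"],2),onz(W,r["at"],z).round(4))
```

```text
bay [346.  122.1] 0.57 [0.6203 0.0943 0.003 ]
cage [199.7 124.3] 0.22 [ 0.6233 -0.0852  0.    ]
```

View pics/w2.png

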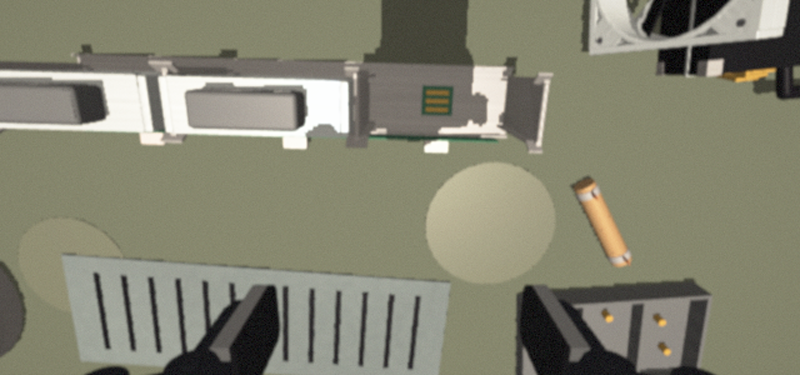

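View pics/w1fan.png

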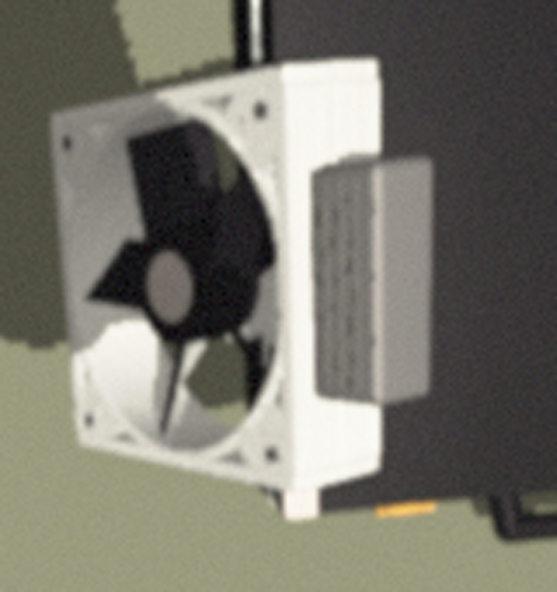

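Run:
```python
from h import *
import pickle
from scipy.optimize import least_squares
W1=pickle.load(open('w1.pkl','rb'));W2=pickle.load(open('w2.pkl','rb'))
M=np.array([[-19,64,126],[-19,-64,126],[19,64,126],[19,-64,126],[-19,64,0],[-19,-64,0],[-12,35,154],[-12,-35,154],[12,35,154],[12,-35,154]])/1e3
U=np.array([[280,68],[292,488],[379,60],[380,470],[53,115],[80,443],[372,158],[375,403],[433,158],[428,398]])/3.48+[320,40]
def Rf(yaw,t): return R.from_euler('z',yaw)*R.from_matrix(np.column_stack([[0,np.cos(t),-np.sin(t)],[-1,0,0],[0,np.sin(t),np.cos(t)]]))
def X(p): 
    r=Rf(p[2],p[3]); o=np.array([p[0],p[1],0])-r.apply([.019,0,0])
    return r,o
def f(p):
    r,o=X(p); return np.r_[(proj(W1,r.apply(M)+o)-U).ravel(),(p[3]-np.pi/6)*100]
s=least_squares(f,[.51,.25,0,.52],loss='soft_l1');p=s.x
r,o=X(p);print(p,np.degrees(p[2:]),s.fun[:-1].reshape(-1,2).round(1).tolist());print('grip',r.apply([0,0,.14])+o,'hub',r.apply([-.019,0,.063])+o)
np.save('fan.npy',p)
for n,u,z in(("divF",(352,66),.118),("divR",(357,147),.118),("endF",(545,74),.118),("endR",(535,150),.118),("div0F",(160,63),.118),("pad",(437,100),.003),("tab1",(188,90),.157),("tab2",(298,92),.157),("bk1",(165,131),.129),("bk2",(350,133),.129),("bk0",(0,127),.129)):
    print(n,onz(W2,[u[0]/1.25,u[1]/1.25+40],z).round(4))
```

```text
[0.51021611 0.2606568  0.10593292 0.51230737] [ 6.06950925 29.35305039] [[0.3, -1.2], [0.2, 2.0], [-0.6, -0.6], [-0.4, 0.4], [-0.8, -0.6], [-0.5, 0.5], [0.3, 0.8], [-0.2, 2.2], [0.3, -1.2], [1.0, -0.3]]
grip [0.50471094 0.3124308  0.13133981] hub [0.5104529  0.25842991 0.073539  ]
divF [0.5874 0.0292 0.118 ]
divR [0.6436 0.0309 0.118 ]
endF [0.5926 0.1628 0.118 ]
endR [0.6457 0.1613 0.118 ]
div0F [ 0.5855 -0.1027  0.118 ]
pad [0.6178 0.0986 0.003 ]
tab1 [ 0.6017 -0.0674  0.157 ]
tab2 [ 6.028e-01 -2.000e-04  1.570e-01]
bk1 [ 0.6305 -0.1012  0.129 ]
bk2 [0.6318 0.0274 0.129 ]
bk0 [ 0.6278 -0.2151  0.129 ]
```

```bash
cat >> h.py <<'E'
def Rf(yaw,t): return R.from_euler('z',yaw)*R.from_matrix(np.column_stack([[0,np.cos(t),-np.sin(t)],[-1,0,0],[0,np.sin(t),np.cos(t)]]))
def tool(rf):
    m=rf.as_matrix(); return R.from_matrix(np.column_stack([m[:,1],m[:,0],-m[:,2]])).as_quat()
TY=np.radians(-1.2); BAY=np.array([.6172,.0985,.003]); RB=R.from_euler('z',TY)
GZ=.1485
E
python3 - <<'E'
from h import *
p=np.load('fan.npy');r=Rf(p[2],p[3]);o=np.array([p[0],p[1],0])-r.apply([.019,0,0]);q=tool(r)
g=o+r.apply([0,0,GZ]);a=o+r.apply([0,0,GZ+.10])
print(g,inverse_kinematics(a,q),inverse_kinematics(g,q))
print(inverse_kinematics([*BAY[:2],.36],tool(RB)),inverse_kinematics([.55,.2,.36],tool(RB)))
q0=read_tcp_rot();c=read_eef_pos()
movel([c[0]-.05,c[1]+.06,.36],speed=.3)
move_ptp(a,q);move_gripper(.055,60)
W=camera_params("wrist");im=read_camera("wrist");save('w3',im,1)
M=np.array([[-12,35,154],[-12,-35,154],[12,35,154],[12,-35,154],[-19,64,126],[-19,-64,126]])/1e3
print(proj(W,r.apply(M)+o).round(0).tolist(),proj(W,o+r.apply([0,0,.14])))
print([(np.round(x["at"],1),x["confidence"]) for x in tip_of("wrist","fan_grip")],read_time_s(),read_ft_force())
E
```

```text
[0.50427038 0.31657405 0.13874855] [-1.29453547  0.59656571  0.59228539  1.47677881  0.0889586   1.46699771
  0.91816734] [-1.25926311  0.63383871  0.58324996  1.62604632  0.08420488  1.27444472
  0.92131189]
[-0.90308894  0.3304307   0.87987574  1.51039037 -0.2556498   1.42096178
 -0.03260346] [-1.11219314  0.21037092  0.81878027  1.60557669 -0.15556707  1.3932959
 -0.29780077]
[[304.0, 159.0], [305.0, 245.0], [336.0, 159.0], [335.0, 245.0], [296.0, 117.0], [299.0, 262.0]] [[320.05239081 198.88438408]]
[(array([325.2, 198.9]), 0.91)] 7.425 [-0.670736    0.20326197  0.41509681]
```

View pics/w3.png

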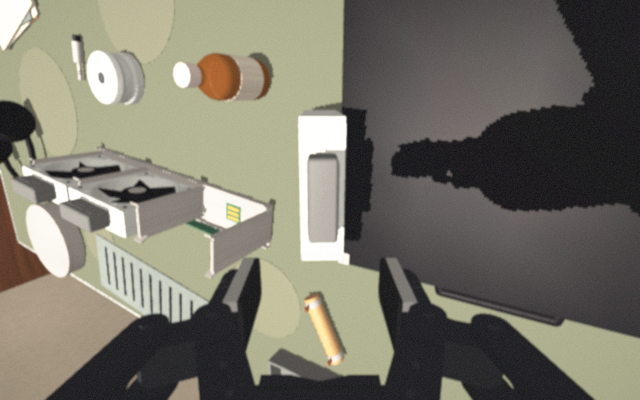

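The tab sits at x 307..339 and y 153..243, about 2–3 mm from the prediction. I'll correct for that and grasp.

Run:
```python
from h import *
p=np.load('fan.npy');r=Rf(p[2],p[3]);o=np.array([p[0],p[1],0])-r.apply([.019,0,0])+r.apply([.002,.003,0]);q=tool(r)
movel(o+r.apply([0,0,GZ]),q,speed=.08)
print('at',read_eef_pos(),read_ft_force())
move_gripper(0,60);print(read_finger_gap(),read_grasp_force(),read_ft_force())
if read_finger_gap()>.018:
    c=read_eef_pos();movel([c[0],c[1],c[2]+.03],speed=.06)
    print(read_finger_gap(),read_grasp_force(),read_ft_force())
    movel([c[0]+.02,c[1]-.03,.34],speed=.15)
    move_ptp([.56,.2,.37],tool(RB))
    pause(.2);print(read_ft_force(),read_ft_torque(),read_eef_pos(),read_finger_gap(),read_time_s())
    W=camera_params("wrist");save('w4',read_camera("wrist"),1);save('s4',read_camera("scene")[60:340,200:500],2)
```

```text
at [0.50142111 0.31871198 0.13827714] [ 0.91404048 -0.4250963   0.59001063]
-2.8743417593903146e-06 0.0 [-0.27577394 -0.04306664  1.02024929]
```

Run:
```python
from h import *
W=camera_params("wrist");a=read_camera("wrist");b=read_camera("scene")
b2=cv2.resize(b[100:300,300:500],(400,400),interpolation=cv2.INTER_CUBIC)
save('m5',np.hstack([a[:, 140:540],b2]),1);print(read_eef_pos(),read_tcp_rot())
```

```text
[0.50109267 0.31796938 0.13775255] [-0.05121176  0.96601251 -0.25301713  0.01339867]
```

View pics/m5.png

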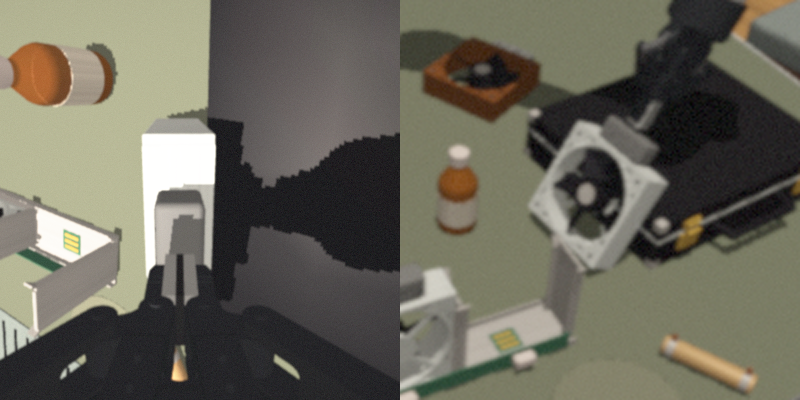

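The fan hasn't moved. The fingers closed just above the tab, because parallax between w3 and this view puts the tab top about 12 mm deeper along the tool axis than modelled. I'll open, go 13 mm deeper and grip again.

Run:
```python
from h import *
q=read_tcp_rot();z=R.from_quat(q).as_matrix()[:,2]
c=read_eef_pos();movel(c-z*.03,q,speed=.15);move_gripper(.055,60)
f0=np.array(read_ft_force())
P=c+z*.013
movel(c+z*.006,q,speed=.08);print(read_ft_force()-f0);movel(P,q,speed=.04)
print('at',read_eef_pos(),read_ft_force()-f0)
move_gripper(0,60);print(read_finger_gap(),read_grasp_force(),read_ft_force()-f0,read_time_s())
save('m6',read_camera("wrist"),1)
```

```text
[-1.16156927  0.41394598  0.05829015]
at [0.50170781 0.31148231 0.12633043] [-0.89938346 -0.43457486 -0.11930379]
0.021896848001371597 59.99747335910797 [-0.88153632  0.93568719  2.54445917] 11.725
```

Run:
```python
from h import *
c=read_eef_pos();movel([c[0],c[1]-.005,c[2]+.04],speed=.08)
print(read_finger_gap(),read_grasp_force(),read_ft_force())
movel([c[0]+.02,c[1]-.04,.34],speed=.15)
move_ptp([.57,.2,.37],tool(RB))
pause(.2);print(read_ft_force(),read_ft_torque(),read_eef_pos(),read_finger_gap(),read_time_s())
a=read_camera("wrist");b=read_camera("scene")
save('m7',np.hstack([a[:, 120:520],cv2.resize(b[60:310,230:480],(400,400),interpolation=cv2.INTER_CUBIC)]),1)
S=camera_params("scene")
e=read_eef_pos()
for n,v in(("fan",[0,0,-.148]),("fan_hub",[-.019,0,-.085])): print(n,proj(S,e+RB.apply(v)),[(np.round(x["at"],1),round(x["confidence"],2)) for x in tip_of("scene",n)])
```

```text
0.02192059101875779 59.42665636539459 [-0.2214078  -0.56986672 -4.18777604]
[ 0.637813   -0.04332153 -3.84384541] [-0.01201736 -0.00483221 -0.03192342] [0.56938204 0.20142261 0.36929789] 0.021719345008766766 15.1083
fan [[393.3445059  167.47054472]] [(array([392.6, 163.4]), 0.93), (array([328.8, 148.3]), 0.91)]
fan_hub [[392.35813423 136.34139551]] [(array([341.1, 134.3]), 0.89), (array([389.6, 130.9]), 0.77), (array([223.3, 266.8]), 0.26)]
```

View pics/m7.png

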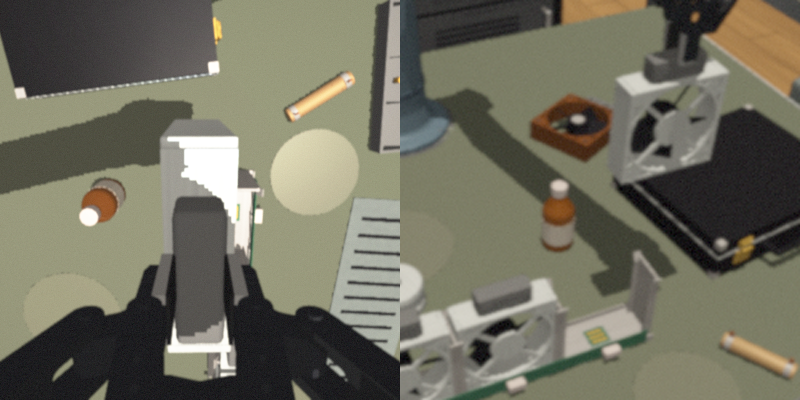

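The module is held upright in the right orientation, with its struts away from the robot. Now lowering it with force monitoring.

```bash
cat >> h.py <<'E'
def lower(xy,z0,z1,q,f0,step=.01,lim=6,speed=.05):
    z=z0
    while z>z1+1e-6:
        z=max(z-step,z1);movel([*xy,z],q,speed=speed)
        f=np.array(read_ft_force())-f0
        if abs(f[2])>lim or np.hypot(f[0],f[1])>lim: print('contact',z,f.round(1));return z
    print('reached',z,f.round(1));return z
E
python3 - <<'E'
from h import *
q=tool(RB);xy=[BAY[0],.097]
movel([*xy,.34],q,speed=.15);pause(.2);f0=np.array(read_ft_force())
movel([*xy,.28],q,speed=.12)
z=lower(xy,.28,.165,q,f0)
print(read_eef_pos(),read_ft_force()-f0,read_ft_torque(),read_time_s())
a=read_camera("wrist");b=read_camera("scene")
save('m8',np.hstack([a[:, 120:520],cv2.resize(b[110:310,230:430],(400,400),interpolation=cv2.INTER_CUBIC)]),1)
np.save('f0.npy',f0)
E
```

```text
contact 0.24 [-2.6  5.4 18.9]
[0.6207568  0.10239454 0.24624128] [-2.61745721  5.42398574 18.94573846] [ 1.00152015  0.89779734 -0.20843596] 18.4917
```

Run:
```python
from h import *
q=tool(RB);f0=np.load('f0.npy')
for xy in ([.6205,.0995],[.6205,.102],[.6185,.1005]):
    movel([*xy,.275],q,speed=.1);pause(.1);print(xy,read_eef_pos().round(4),(read_ft_force()-f0).round(1))
    z=lower(xy,.275,.165,q,f0,step=.006,speed=.06)
    print(read_eef_pos().round(4),(read_ft_force()-f0).round(1),read_ft_torque().round(2),read_finger_gap(),read_time_s())
    if z<.2: break
a=read_camera("wrist");b=read_camera("scene")
save('m9',np.hstack([a[:, 120:520],cv2.resize(b[110:310,230:430],(400,400),interpolation=cv2.INTER_CUBIC)]),1)
```

```text
[0.6205, 0.0995] [0.6195 0.0992 0.2736] [-0.3 -0.3 -0.3]
reached 0.165 [ 1.5  0.8 -1.5]
[0.6205 0.0996 0.1649] [ 1.5  0.8 -1.5] [ 0.2  -0.8   0.15] 0.02191807897530066 23.9417
```

It slid in. Lowering to the floor, then releasing.

Run:
```python
from h import *
q=tool(RB);f0=np.load('f0.npy');xy=[.6205,.0995]
z=lower(xy,.165,.130,q,f0,step=.002,lim=7,speed=.03)
print(read_eef_pos().round(4),(read_ft_force()-f0).round(1),read_ft_torque().round(2))
move_gripper(.05,60);pause(.2)
print(read_eef_pos().round(4),(read_ft_force()-f0).round(1),read_finger_gap())
c=read_eef_pos();movel([c[0],c[1],c[2]+.08],q,speed=.15)
pause(.1)
S=camera_params("scene");b=read_camera("scene");np.save('b10.npy',b)
for n,v in(("fan_grip",[0,0,.14]),("fan_hub",[-.019,0,.063])): print(n,proj(S,np.array([.6205,.0995,.003])+RB.apply(v)),[(np.round(x["at"],1),round(x["confidence"],2)) for x in tip_of("scene",n)])
# candidate poses for flick: tilt
for t in (30,40,50,60):
  for s in (1,-1):
    d=np.array([np.cos(np.radians(t)),0,-np.sin(np.radians(t))]);y=np.array([0,s,0.]);Q=R.from_matrix(np.column_stack([np.cross(y,d),y,d])).as_quat()
    print(t,s,inverse_kinematics(np.array([.61,.10,.10])-d*.019,Q),inverse_kinematics(np.array([.51,.10,.2])-d*.019,Q) is not None)
print(read_qpos(),read_time_s())
```

```text
contact 0.13699999999999998 [-0.2  1.2 12. ]
[0.6214 0.0996 0.1394] [-0.2  1.2 12. ] [0.5  0.11 0.16]
[0.6202 0.0992 0.1367] [ 0.6 -0.7  3.6] 0.04977482689163526
fan_grip [[358.81618887 225.88245788]] [(array([359.3, 224.8]), 0.89), (array([356. , 130.1]), 0.65), (array([351.7, 269.1]), 0.41)]
fan_hub [[351.9504756  245.70057556]] [(array([350.8, 243.2]), 0.68)]
30 1 [ 0.55479686  0.6180913  -1.03339803  2.45424025  2.46948804  1.02057997
 -0.85432518] False
30 -1 [ 0.55479686  0.6180913  -1.03339803  2.45424025  2.46948804  1.02057997
  2.28726747] False
40 1 [ 0.74654945  0.60997861 -1.23771169  2.37759794  2.1589419   0.82914293
 -0.53344696] False
40 -1 [ 0.57094584  0.44677414 -1.02753964  2.38206359  2.19003264  0.69475344
  2.44681023] False
50 1 [-0.73315588  0.20701205  0.40034568  2.33483432  1.84967692  0.15941673
 -0.59760242] True
50 -1 [-0.79645779  0.21195262  0.46920017  2.33740741  1.88155408  0.14577512
  2.50637269] True
60 1 [-0.88224767  0.23683801  0.6164972   2.21906875  0.08422109  0.22735094
  1.17962058] True
60 -1 [-1.28887932  0.39187835  1.11049309  2.23111226 -0.77801238  0.28623012
 -1.16899559] True
[-0.87484841  0.45237479  0.84936024  1.68894185 -0.36392508  1.16944527
  0.04929815] 29.0583
```

```bash
cat >> h.py <<'E'
def flick_q(t=60,s=1):
    d=np.array([np.cos(np.radians(t)),0,-np.sin(np.radians(t))]);y=np.array([0,s,0.]);m=np.column_stack([np.cross(y,d),y,d]);return m
FM=flick_q();FQ=R.from_matrix(FM).as_quat()
def corner(p): # TCP so that forward tip corner is at p
    return np.array(p)-FM[:,2]*.019+FM[:,0]*.011
E
python3 - <<'E'
from h import *
c=read_eef_pos();movel([.52,.11,.28],speed=.3);move_gripper(0)
move_ptp(corner([.545,.125,.13]),FQ)
W=camera_params("wrist");save('w11',read_camera("wrist"),1.25)
c0=np.array([.6205,.0995,.003])
print('hub',proj(W,c0+RB.apply([-.019,0,.063])).round(0),[(np.round(x["at"],1),round(x["confidence"],2)) for x in tip_of("wrist","fan_hub")])
print('grip',proj(W,c0+RB.apply([0,0,.14])).round(0),[(np.round(x["at"],1),round(x["confidence"],2)) for x in tip_of("wrist","fan_grip")])
for p in ([.6,.134,.09],[.58,.134,.045]): print(inverse_kinematics(corner(p),FQ))
print(read_eef_pos(),read_time_s())
E
```

```text
hub [[289. 232.]] [(array([281. , 227.3]), 0.58)]
grip [[284. 334.]] []
[-1.0493376   0.26941612  0.70615171  2.2510163   0.12477559  0.19811834
  1.04999509]
[-1.00357389  0.34211879  0.63480019  2.30632675  0.22055933  0.07858635
  0.90894233]
[0.52858474 0.12521706 0.14304365] 31.1333
```

View pics/w11.png

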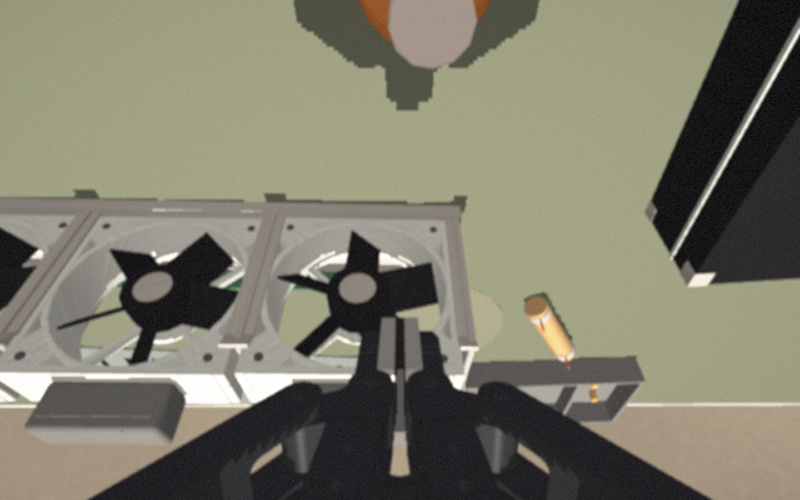

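The module is seated level with its neighbour, open side to the robot, hub at (357,287) (this view is upside down, right = +y). A blade points to +y at (415,285). I'll push that blade down from above with the closed fingertips, backing out as I go.

Run:
```python
from h import *
A=[.58,.131,.084];B=[.613,.131,.084];C=[.591,.131,.042]
q0=inverse_kinematics(corner(B),FQ);q1=inverse_kinematics(corner(C),FQ)
v=.28;T=np.linalg.norm(np.subtract(C,B))/v
print(q0,q1,np.abs(q1-np.array(q0)).max()/T)
f0=np.array(read_ft_force())
movel(corner(A),FQ,speed=.15);movel(corner(B),FQ,speed=.06)
print(read_eef_pos()-corner(B),(read_ft_force()-f0).round(1))
try:
    movel(corner(C),FQ,speed=v)
except MotionError as e: print('ERR',e)
movel(corner([.565,.131,.06]),FQ,speed=.2)
print('t',read_time_s(),(read_ft_force()-f0).round(1))
W=camera_params("wrist");h=proj(W,np.array([.602,.098,.066]))[0].astype(int);print(h)
fr=[]
for i in range(30):
    fr.append(read_camera("wrist")[max(h[1]-60,0):h[1]+60,h[0]-70:h[0]+40].astype(float)); pause(.05)
print([int(np.abs(b-a).mean()*10) for a,b in zip(fr,fr[1:])],fr[0].shape)
np.save('fr.npy',np.array(fr).astype(np.uint8));print(read_time_s())
```

```text
[-0.99449874  0.30196935  0.67104813  2.22709964  0.03488263  0.18557966
  1.14562805] [-0.95182216  0.35934906  0.5991593   2.28481972  0.15361981  0.07455757
  0.98810279] 0.930272285103129
[-3.97665353e-04 -6.28329582e-05  1.74537755e-04] [-0.8  0.2  0.3]
t 32.9917 [0.5 0.6 0.4]
[266 298]
[46, 74, 66, 50, 41, 37, 37, 36, 35, 34, 35, 35, 34, 34, 34, 34, 34, 34, 34, 34, 34, 34, 34, 34, 35, 34, 34, 34, 34] (120, 110, 3)
35.9917
```

```bash
cat >> h.py <<'E'
def rotor(frames,off,W,hub=np.array([.605,.098,.066])):
    th=np.radians(np.arange(0,360,3)); prof=[]
    rr=np.array([.028,.033,.038])
    pts=np.array([[hub+[0.003,-r*np.sin(a),r*np.cos(a)] for a in th] for r in rr]) # +angle: top towards -y
    uv=(proj(W,pts.reshape(-1,3))-off).reshape(3,-1,2).astype(np.float32)
    for f in frames:
        g=cv2.GaussianBlur(cv2.cvtColor(f,cv2.COLOR_RGB2GRAY),(3,3),0)
        prof.append(cv2.remap(g,uv[...,0],uv[...,1],cv2.INTER_LINEAR).mean(0))
    prof=np.array(prof);dark=(prof<np.percentile(prof,35)).astype(float)
    ph=np.angle((dark*np.exp(1j*5*th)).sum(1))/5
    return np.degrees(ph),dark   # blade phase mod 72 deg
E
python3 - <<'E'
from h import *
fr=np.load('fr.npy');W=camera_params("wrist");h=proj(W,np.array([.602,.098,.066]))[0].astype(int)
ph,d=rotor(fr,np.array([h[0]-70,h[1]-60]),W)
print(ph.round(0))
for k in (0,1,2,3,4,5,29): print(''.join('#' if x else '.' for x in d[k]))
big=np.hstack([cv2.resize(fr[k],None,fx=2,fy=2) for k in (0,1,2)]);b2=np.hstack([cv2.resize(fr[k],None,fx=2,fy=2) for k in (3,5,29)])
save('m12',np.vstack([big,b2]))
E
```

```text
[-20. -23. -23. -19. -15.  34. -29. -23. -27. -20. -25. -30. -29. -18.
 -19. -25. -18. -20. -30. -18. -23. -21. -23. -18. -25. -18. -22. -13.
 -34. -20.]
##................................#####.....................................##...#########################......###.####
##................................#####..........................#..........##...#########################......##.###.#
##................................#####..........................#..........##...#########################......###.#.##
##................................#####...........................#.........##...#########################......###.####
##...............................####....................#..................##...#########################......###.####
##...............................#####...................#..................##...#########################......##.##.##
##...............................#####......................................##...#########################......###.####
```

View pics/m12.png

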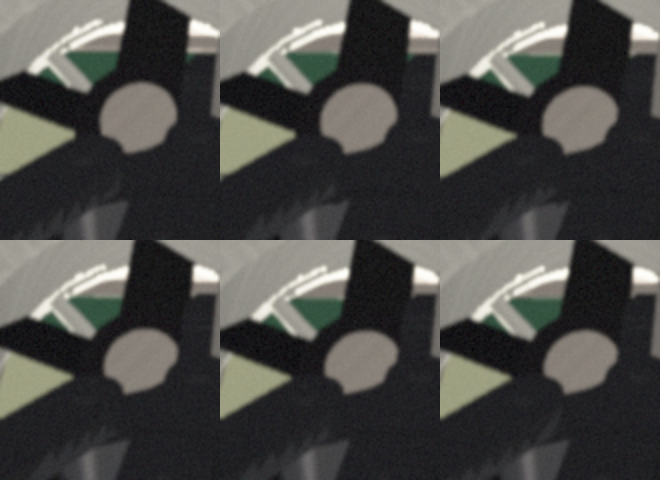

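The fingers missed: backing out that fast, they never reached the blade, and it hasn't moved. I'll check the cage rim height, then use a steeper stroke that starts just above the blade.

Run:
```python
from h import *
# rim height from w11 geometry
W=dict(camera_params("wrist"));Tc=corner([.545,.125,.13])
Cw=FM@np.array([[0,-.951,-.309],[1,0,0],[0,-.309,.951]]);o=np.array([.52858,.12522,.14304])+FM@[.08,0,-.153]
K=np.array(W["K"])
for row in (200,215):
    d=Cw@np.linalg.solve(K,[280,row/1.25,1]);print('rim z at x=.587',(o+d*(.587-o[0])/d[0]).round(4))
B=[.615,.131,.072];C=[.605,.131,.033]
for P in (B,[.61,.131,.05],C): print(np.round(inverse_kinematics(corner(P),FQ),3))
for t in (62,65):
    print(t)
```

```text
rim z at x=.587 [ 0.587   0.0885 -0.0048]
rim z at x=.587 [0.587  0.0898 0.0117]
[-0.88   0.313  0.545  2.223  0.212  0.164  0.974]
[-0.877  0.357  0.538  2.241  0.2    0.108  0.966]
[-0.879  0.392  0.535  2.255  0.19   0.063  0.959]
62
65
```

```bash
cat > fl.py <<'E'
from h import *
import sys
def flick(zb=.072,ze=.036,v=.4,i0=.613,i1=.604):
    f0=np.array(read_ft_force())
    movel(corner([.585,.131,zb]),FQ,speed=.15);movel(corner([i0,.131,zb]),FQ,speed=.08)
    print('ins',(read_eef_pos()-corner([i0,.131,zb])).round(4),(read_ft_force()-f0).round(1))
    movel(corner([i1,.131,ze]),FQ,speed=v)
    movel(corner([.575,.131,ze+.02]),FQ,speed=.25)
    print('t',read_time_s(),(read_ft_force()-f0).round(1))
def watch(n=16,dt=.05):
    W=camera_params("wrist");h=proj(W,np.array([.602,.098,.066]))[0].astype(int);fr=[]
    pause(.3)
    for i in range(n):
        fr.append(read_camera("wrist")[max(h[1]-60,0):h[1]+60,h[0]-70:h[0]+40].astype(float));pause(dt)
    print('diff',[int(np.abs(b-a).mean()*10) for a,b in zip(fr,fr[1:])],read_time_s())
    return fr
E
python3 - <<'E'
from fl import *
flick();fr=watch();np.save('fr2.npy',np.array(fr).astype(np.uint8))
E
```

```text
ins [-0.0011 -0.0005 -0.0009] [-1.4 -0.   0.5]
t 37.3583 [-0.2  0.9  0.1]
diff [53, 42, 37, 35, 36, 34, 34, 34, 34, 33, 33, 34, 33, 33, 33] 39.2583
```

No picture views are left, so I'll work from numbers. Re-reading w3, w11 and the grasp heights, the fingertips may end well short of the assumed 19 mm. I'll probe by gently touching the hub front, which is a known plane.

Run:
```python
from h import *
movel(corner([.585,.098,.052]),FQ,speed=.2);pause(.1);f0=np.array(read_ft_force())
x=.598;movel(corner([x,.098,.052]),FQ,speed=.1)
while x<.645:
    x+=.003;movel(corner([x,.098,.052]),FQ,speed=.06)
    f=np.array(read_ft_force())-f0
    if f[0]<-2.5: break
print('x',x,f.round(1),(read_eef_pos()-corner([x,.098,.052])).round(4),read_time_s())
movel(corner([.585,.098,.052]),FQ,speed=.15);print(read_time_s())
for t in (60,65,70,75):
    m=flick_q(t);Q=R.from_matrix(m).as_quat()
    for L in (0,.015,.033):
        q=inverse_kinematics(np.array([.61,.131,.035])-m[:,2]*(.019-L)+m[:,0]*.011,Q);print(t,L,None if q is None else q.round(2))
```

```text
x 0.622 [-4.5  0.4  3. ] [-0.0016 -0.0005 -0.001 ] 41.9667
42.3667
60 0 [-0.86  0.39  0.52  2.24  0.19  0.07  0.97]
60 0.015 [-0.65  0.4   0.29  2.22  1.04  0.1   0.15]
60 0.033 [-0.65  0.45  0.31  2.2   1.25  0.07 -0.07]
65 0 [-0.68  0.37  0.34  2.18  0.17  0.21  1.03]
65 0.015 [-0.66  0.41  0.33  2.16  0.17  0.19  1.03]
65 0.033 [-0.63  0.45  0.31  2.15  0.16  0.16  1.04]
70 0 [-0.49  0.37  0.15  2.1   0.19  0.35  1.05]
70 0.015 [-0.47  0.41  0.14  2.09  0.19  0.32  1.05]
70 0.033 [-0.47  0.45  0.14  2.08  0.2   0.29  1.04]
75 0 [-0.29  0.39 -0.05  2.03  0.22  0.48  1.06]
75 0.015 [-0.29  0.43 -0.05  2.02  0.24  0.46  1.04]
75 0.033 [-0.29  0.46 -0.04  2.01  0.25  0.43  1.03]
```

```bash
cat > fl2.py <<'E'
from h import *
M=flick_q(65);Q=R.from_matrix(M).as_quat()
def cn(p): return np.array(p)-M[:,2]*.019+M[:,0]*.011+[.0138,0,-.021]
def spin(n=6):
    W=camera_params("wrist");h=proj(W,np.array([.602,.098,.066]))[0].astype(int);fr=[]
    for i in range(n):
        fr.append(read_camera("wrist")[max(h[1]-60,0):h[1]+60,h[0]-70:h[0]+40].astype(float));pause(.03)
    d=[int(np.abs(b-a).mean()*10) for a,b in zip(fr,fr[1:])];print('diff',d,read_time_s());return np.median(d)
def flick(zb=.076,ze=.032,i0=.612,i1=.605,v=.4,y=.131):
    f0=np.array(read_ft_force());movel(cn([.585,y,zb]),Q,speed=.2);movel(cn([i0,y,zb]),Q,speed=.08)
    print('ins',(read_eef_pos()-cn([i0,y,zb])).round(4),(read_ft_force()-f0).round(1))
    movel(cn([i1,y,ze]),Q,speed=v);movel(cn([.575,y,ze+.02]),Q,speed=.3)
    print('t',read_time_s(),(read_ft_force()-f0).round(1));pause(.5);return spin()
E
python3 - <<'E'
from fl2 import *
move_ptp(cn([.57,.131,.08]),Q)
for P in ([.612,.131,.076],[.605,.131,.032]): print(np.round(inverse_kinematics(cn(P),Q),2))
flick()
E
```

```text
[-0.68  0.35  0.36  2.14  0.11  0.26  1.11]
[-0.67  0.44  0.35  2.16  0.09  0.16  1.1 ]
ins [-0.0047  0.     -0.0031] [-5.8  1.9  0.7]
t 43.9083 [ 0.2 -0.6 -0.6]
diff [73, 85, 108, 136, 135] 44.9083
```

It's spinning. I'll retreat and keep checking.

Run:
```python
from fl2 import *
spin(8)
movel(cn([.545,.131,.12]),Q,speed=.2);pause(.2);spin(12);pause(.4)
print([ (np.round(x["at"],1),round(x["confidence"],2)) for x in tip_of("wrist","fan_hub")],read_time_s())
```

```text
diff [112, 134, 166, 186, 209, 150, 174] 45.575
diff [290, 309, 306, 300, 298, 306, 308, 304, 318, 316, 319] 47.3
[(array([268.9, 261.7]), 0.94)] 47.75
```

Run:
```python
from h import *
W=camera_params("wrist");fr=[read_camera("wrist") for _ in range(12)]
ph,d=rotor(fr,np.zeros(2),W)
print(ph.round(0));[print(''.join('#' if x else '.' for x in r)) for r in d]
S=camera_params("scene");read_camera("scene")
for n,v in(("fan_grip",[0,0,.14]),): print(n,proj(S,np.array([.6205,.0985,.003])+RB.apply(v)),[(np.round(x["at"],1),round(x["confidence"],2)) for x in tip_of("scene",n)])
print(read_time_s())
```

```text
[-20. -35.  16.  -3. -20. -35.  17.  -0. -17. -30.  24.   5.]
##.............####..................#######................###############...............................##############
........######...................####..................############............###........................#############.
..########.................###...................##########.............##########........................#############.
######...............###....................#######...............###############.........................##############
##.............####..................#######................##############................................##############
........######...................####..................############............##.........................#############.
..########.................####..................##########..............#########........................#############.
#######...............###...................########...............###############........................##############
###.............####...................######................###############..............................##############
..........#####...................####..................#############.....................................##############
....########.................####..................##########..............#######........................#############.
########................###...................########...............#############........................##############
fan_grip [[358.37631538 226.02935828]] [(array([356.9, 225.4]), 0.92), (array([354.9, 129.3]), 0.57)]
48.45
```

The rotor is still turning at about −6 rad/s, 4.5 s after the flick, and the module is seated. Handing in.

Run:
```python
from h import *
print(sign_off(),read_time_s())
```

```text
the job is handed in; nothing more can be done
the job is handed in; nothing more can be done
```

The loose fan module is fully seated in the vacant bay, open side to the robot and released; its impeller was still turning freely at about 6 rad/s some 4.5 s after the flick, and the job was handed in at about 48 s, though I don't have the judge's result and did not re-check the bystanders' positions.

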